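# Refit the grain mill's cover on its three studs

### The arm

A 6-joint arm with a two-finger parallel gripper is mounted at the origin on the work surface. World frame = base frame: x ahead of the robot, y to its left, z up, the work surface at z = 0. Lengths are in m, angles in rad, forces in N, time in s.
With the tool pointing down it reaches from about 0.275 to 0.75 m from the base axis. Payload 10.2 kg.
Tool frame: the origin (TCP) lies midway between the tips of the shut fingers; the grasp point (between the pads) lies 19 mm behind it (env.hold_point_z is the distance from the TCP to the grasp point, in m); z points along the fingers, y is the line along which they close (so a half turn about z gives the same grasp; the last joint's range is limited). The gripper opens to 85 mm and grips with 20 to 120 N. Pads are 22 mm wide; open, the fingers measure 114 mm over their backs; the gripper's body (76 mm by 85 mm) begins 54 mm behind the grasp point. The pads swing forward as they close: fully open they stand 13 mm farther back than shut.
Start: joints at [-1.553, 0.313, 1.498, -0, 1.331, -0.223], TCP at [0.125, -0.51, 0.231] pointing down, gripper open.
Joint ranges: [-2.94, 2.94], [-0.97, 2.17], [0.19, 2.56], [-1.23, 4.37], [0.02, 3.11], [-2.88, 2.88]. Speed limits (rad/s): [2.39, 2.39, 3.01, 3.14, 3.14, 3.14].

### API

Orientations are given as a unit quaternion [x, y, z, w].
In Python, from bench import env, kinematics, monitor, eyes, job gives the robot as it stands. The module is installed in compiled form; this text tells all that it offers. Calls block until the motion is done:
- env.reach(position, orientation): joint-space move of the TCP to a pose.
- env.movel(position, velocity=0.15, frame=None, guard=None): straight line of the TCP; frame=None keeps the orientation; velocity is the mean speed in m/s. With guard (N) it stops when the force on the tool has changed by that much, and returns True; else False.
- env.set_joints(angles): joint-space move.
- env.release() and env.close_gripper(effort=None): open the fingers fully, or close them until they stop; effort is the grip in N (None keeps the last).
- env.hold(seconds).
- kinematics.ik(position, orientation): joint angles nearest the present ones, or None.
- monitor.sense(): the state.
- eyes.grab_frame(name): name is "side" or "top" or "wrist"; returns a dict with "frame" (480x640x3 uint8, red, green, blue), "mtx" (3x3 intrinsics, pixels), "view" (4x4, takes a point from world to camera coordinates). Camera axes: x right, y down, z forward; pixel columns grow to the right and rows downward; lengths in m; the calibration is good to about 2 mm. A picture is of the moment at which its call begins. There is no depth.
A pose or a line that the arm cannot do raises env.MotionError and nothing moves.
- job.hand_in(): hands the job in; it is judged then, once.
The state is a dict: "clock": time; "joints": joint angles; "qvel": joint speeds; "joint_efforts": joint torques, N m; "position": TCP position; "ee_rot": TCP orientation; "contact_force": force on the tool from outside, world axes, zero at the start; "ft_torque": the same for the moment, N m; "finger_gap": opening from 0.0 (shut) to 1.0 (fully open); "gripper_force": force on a finger pad.
Only numpy, scipy, OpenCV 4.12 (cv2) and the standard library are available. Lean on these libraries where they do the work, as an engineer would, in place of code of your own. Each camera call takes 0.05 s, during which the arm holds its last target. There are 200 camera calls.

### The job

Put the right cover back on the grain mill: pick up the round plate with three holes by its knob, turn it so that all three holes line up with the mill's three studs, and lower it over them, without dropping it, until it lies flat on the mill, then let go. Leave the plate with four holes where it lies.

Things in the scene. Friction and masses are not known exactly. Their poses are not given: they have to be found in the camera images.
- cover_three: The cover to fit: loose round aluminium plate, 200 mm across, 8 mm thick, 0.3 to 0.5 kg, flat on the bench. Upright black cylindrical knob in the middle, 36 mm thick, 45 mm tall (its top 53 mm above the plate's underside). Three 30 mm through holes, one every 120 degrees, centres 72 mm from the middle. Origin: centre of the underside; z up; x points at one hole.
- mill: Grain mill, fixed: white drum 200 mm across, flat top 70 mm above the bench, low 20 mm spout on the +x side. On the top three studs, one every 120 degrees, centres 72 mm from the middle, 14 mm thick up to 14 mm, tapering to a 5 mm tip 30 mm above the top. Origin: centre of the underside; z up; x points at one stud. The fitted cover's underside lies on the flat top.
- cover_four: The wrong cover, to be left alone: same plate and knob as the other, but with four 30 mm holes, one every 90 degrees, 72 mm from the middle. Loose, flat on the bench. Origin: centre of the underside; x points at one hole.

How it is judged:
On the way:
1. the three-hole cover, still held by the fingers, is lowered over the studs until the stud tips are in its holes (underside below 95 mm above the mill's foot, within 20 mm of centre) (z of cover_three in the frame of mill between 0.06 and 0.095 m and horizontal distance between cover_three and mill below 0.02 m and contact force between the fingers and cover_three above 1 N), for 0.05 s.
At the end, for the whole second after the job is handed in: The three-hole cover lies flat (within 3.5 degrees) on the mill's top, its underside within 5 mm of the top and its middle within 15 mm of the mill's, the studs through its holes, at rest and released; the four-hole cover is within 50 mm of where it lay (z of cover_three in the frame of mill between 0.065 and 0.075 m and horizontal distance between cover_three and mill below 0.015 m and angle between cover_three's own z axis and vertical below 0.06 rad and linear speed of cover_three below 0.02 m/s and distance of cover_four from where it was at the start of the episode below 0.05 m); the robot touches nothing.
It fails at once if the four-hole cover is moved more than 50 mm (distance of cover_four from where it was at the start of the episode above 0.05 m).
It also fails if it takes over 40 s, if anything falls off the work surface, if the arm or the gripper's body presses on something with over 40 N, if the wrist force passes 120 N, or if a joint passes its speed limit or range.

## Working session

There is one attempt and no reset: what is moved stays moved. The work goes in short steps, each a Python script; the robot and the scene stay as the last script left them, time stands still between calls to the robot, and variables do not carry over. Pictures are saved under pics/ and viewed, at most 10 in all, crops included, and the job is handed in when it is done.

```bash
mkdir -p pics && python3 - <<'E'
from bench import env, kinematics, monitor, eyes, job
import cv2,numpy as np
for n in ("top","side"):
    f=eyes.grab_frame(n); cv2.imwrite(f"pics/{n}0.png",f["frame"][:,:,::-1]); np.savez(f"{n}0.npz",**f); print(n,f["mtx"].tolist(),np.round(f["view"],3).tolist())
s=monitor.sense();print(s["clock"],s["ee_rot"],s["contact_force"])
E
```

```text
top [[519.3035021097099, 0.0, 325.3329344015889], [0.0, 519.3035021097099, 233.9387321824723], [0.0, 0.0, 1.0]] [[-0.002, -1.0, 0.008, -0.013], [-0.995, 0.001, -0.096, 0.52], [0.096, -0.008, -0.995, 0.911], [0.0, 0.0, 0.0, 1.0]]
side [[479.99448838506584, 0.0, 324.42716857384863], [0.0, 479.99448838506584, 239.57427145393595], [0.0, 0.0, 1.0]] [[-0.952, -0.307, -0.017, 0.527], [-0.162, 0.55, -0.819, 0.111], [0.261, -0.777, -0.574, 0.973], [0.0, 0.0, 0.0, 1.0]]
0.1 [ 9.92763488e-01  1.20084656e-01  5.05109323e-05 -5.74822480e-04] [0.78979717 0.57378858 0.09471245]
```

View pics/top0.png

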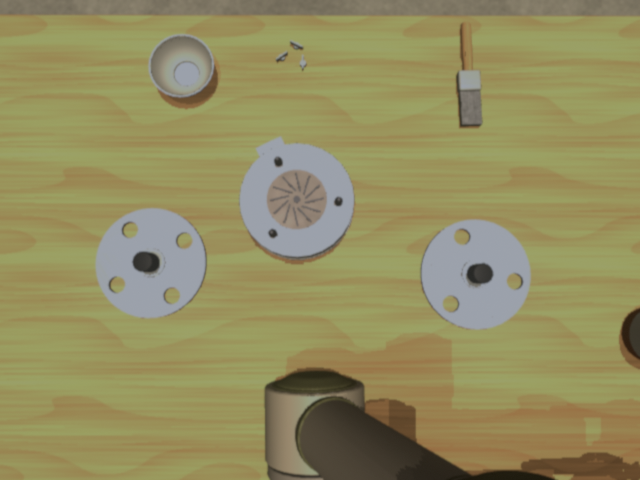

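View pics/side0.png

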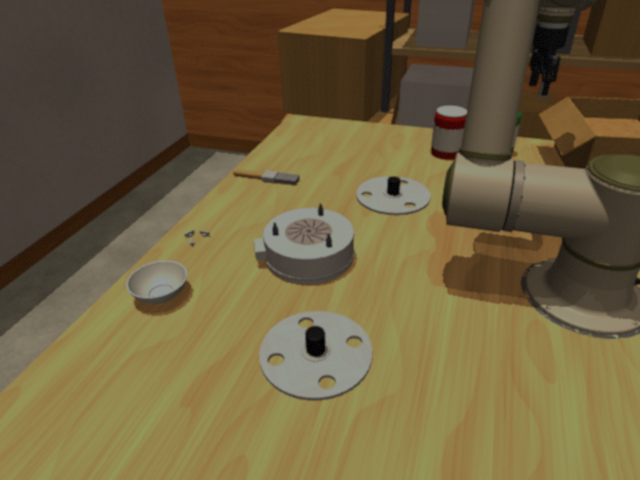

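The top view shows the three-hole cover at about (476,274), with holes near (462,237), (515,281) and (451,304). The mill is at about (297,200), with studs near (278,161), (338,201) and (273,233). The four-hole cover is at (151,263). The side view agrees with this. Next I'll enlarge the top view.

```bash
python3 - <<'E'
import cv2
im=cv2.imread("pics/top0.png")
a=im[210:338,412:540];b=im[136:264,232:360]
cv2.imwrite("pics/crop.png",cv2.hconcat([cv2.resize(x,(400,400),interpolation=cv2.INTER_CUBIC) for x in(a,b)]))
E
```

```text
(no output)
```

View pics/crop.png

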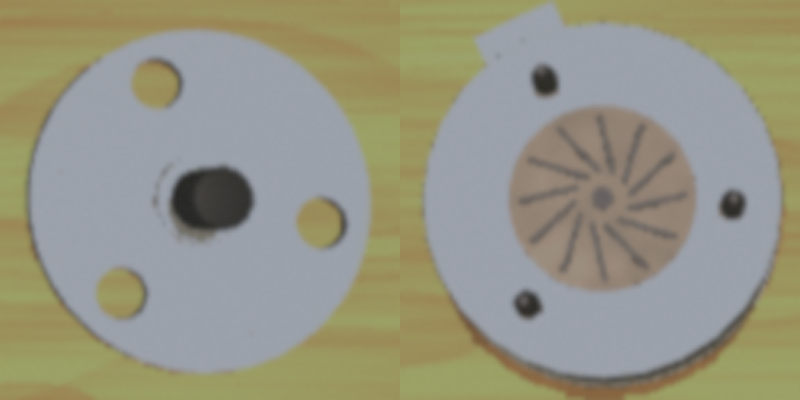

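Crop pixels at 3.125× enlargement are: holes (157,83), (321,222), (121,293), disc middle (200,201). Studs are at (545,79), (733,204), (527,304), mill middle (602,199). I'll turn these into positions.

```bash
cat > geo.py <<'E'
import numpy as np
def back(f,uv,z):
    V=f["view"];R,t=V[:3,:3],V[:3,3]
    d=R.T@np.linalg.inv(f["mtx"])@[*uv,1.];c=-R.T@t
    return (c+d*(z-c[2])/d[2])[:2]
def fit(pts):
    p=np.array(pts);c=p.mean(0);d=p-c;a=np.arctan2(d[:,1],d[:,0])
    return c,np.angle(np.exp(3j*a).mean())/3,np.hypot(*d.T),np.angle(np.exp(1j*(3*a)))/3
E
python3 - <<'E'
from geo import *
f=np.load("top0.npz")
c=lambda x,y,ox,oy,sx:((x-sx+.5)/3.125+ox-.5,(y+.5)/3.125+oy-.5)
A=lambda x,y:c(x,y,412,210,0); B=lambda x,y:c(x,y,232,136,400)
print("cover",fit([back(f,A(*p),.008) for p in((157,83),(321,222),(121,293))]),back(f,A(200,201),.008), "R",[np.hypot(*(back(f,A(*p),.008)-back(f,A(200,201),.008))) for p in((29,201),(371,201),(200,29),(200,372))])
for z in(.078,.083):print("mill",fit([back(f,B(*p),z) for p in((545,79),(733,204),(527,304))]))
print(back(f,B(602,199),.07))
E
```

```text
cover (array([ 0.44935281, -0.28805703]), np.float64(0.33067686913799693), array([0.07185285, 0.071883  , 0.0722113 ]), array([0.32803651, 0.33355787, 0.33043624])) [ 0.4481183  -0.28819838] R [np.float64(0.10005265365556595), np.float64(0.10022251981783337), np.float64(0.10128108966813912), np.float64(0.09866287295348475)]
mill (array([0.57668706, 0.03640104]), np.float64(0.4536315584471296), array([0.07198719, 0.07201463, 0.072169  ]), array([0.4523929 , 0.45508961, 0.45341216]))
mill (array([0.57585235, 0.03615931]), np.float64(0.4536315584471295), array([0.07157746, 0.07160475, 0.07175824]), array([0.4523929 , 0.45508961, 0.45341216]))
[0.5758766  0.03662328]
```

The radii come out as required (72 and 100 mm). The cover needs a turn of +0.123 rad, with the finger axis between the studs. I'll grasp and lift now.

```bash
cat > poses.py <<'E'
import numpy as np
from scipy.spatial.transform import Rotation as Rn
C=np.array([.449,-.288]);M=np.array([.5763,.0364]);YC,YM=.3307,.4536
def down(psi): return (Rn.from_euler('z',psi)*Rn.from_euler('x',np.pi)).as_quat()
E
python3 - <<'E'
from bench import env, kinematics, monitor, eyes
from poses import *
import cv2
print(kinematics.ik([*M,.2],down(YM)),kinematics.ik([*C,.018],down(YC)))
env.reach([*C,.12],down(YC)); env.movel([*C,.018],.1)
env.close_gripper(60); s=monitor.sense(); print(s["clock"],s["finger_gap"],s["gripper_force"],s["contact_force"],s["position"])
env.movel([*C,.20],.12)
env.reach([*M,.20],down(YM)); env.hold(.3)
s=monitor.sense(); print(s["clock"],s["finger_gap"],s["gripper_force"],s["contact_force"],s["ft_torque"],s["position"])
for n in("top","side"):
    f=eyes.grab_frame(n);np.savez(n+"1.npz",**f);cv2.imwrite(f"pics/{n}1.png",f["frame"][:,:,::-1])
a,b=[cv2.imread(f"pics/{n}1.png") for n in("top","side")]
cv2.imwrite("pics/both1.png",cv2.hconcat([cv2.resize(a[100:300,200:400],(400,400)),cv2.resize(b[130:330,220:420],(400,400))]))
E
```

```text
[-1.39712589e-01  4.52342455e-01  1.38080508e+00 -4.44089210e-16
  1.30844512e+00  9.77483738e-01] [-7.90113007e-01  5.97418092e-01  1.69137623e+00 -4.44089210e-16
  8.52798331e-01  4.49983320e-01]
3.2917 0.40833297718506884 59.75629806518555 [-2.46388093  1.82329622  6.24370891] [ 0.44905387 -0.28792781  0.01839703]
6.5667 0.4026764454499981 60.15189170837402 [ 0.12830536  0.12048332 -4.93121121] [-0.0215945   0.02658374 -0.01902025] [0.57630484 0.03575497 0.20001956]
```

View pics/both1.png

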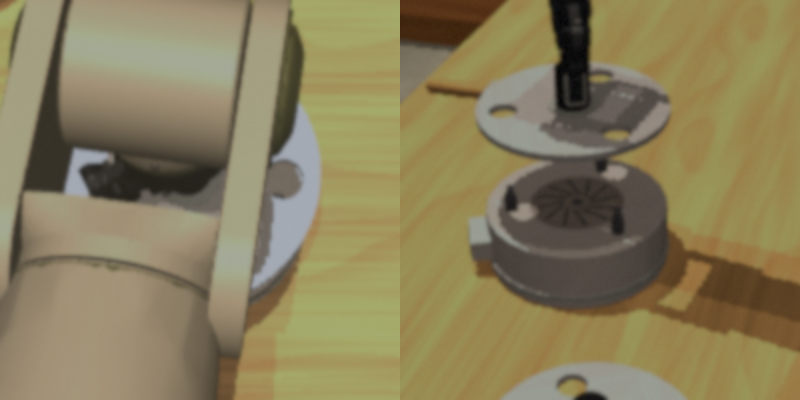

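The cover is held level over the mill. In the side half of the picture its holes are at crop (504,111), (600,76) and (617,135), each above a stud. I'll check that in numbers: the top face should be at z = 0.190.

```bash
python3 - <<'E'
from geo import *
f=np.load("side1.npz")
print(fit([back(f,((x-400)/2+220,y/2+130),.19) for x,y in((504,111),(600,76),(617,135))]))
E
```

```text
(array([0.57488582, 0.04111523]), np.float64(0.43518547920648637), array([0.07099456, 0.07270088, 0.07434249]), array([0.42169119, 0.46179009, 0.42209635]))
```

This agrees to within reading error, and the clearance is 8 mm. I'll lower with a guard.

```bash
python3 - <<'E'
from bench import env, monitor, eyes
from poses import *
import cv2
env.movel([*M,.112],.1)
h=env.movel([*M,.0865],.025,guard=8)
s=monitor.sense(); print(h,s["clock"],s["gripper_force"],s["contact_force"],s["ft_torque"],s["position"])
b=eyes.grab_frame("side")["frame"][130:330,220:420,::-1]
cv2.imwrite("pics/s2.png",cv2.resize(b,(600,600)))
E
```

```text
True 8.575 60.8046555519104 [-0.65109465 -0.27112998  5.07849006] [-0.0320616   0.06201753  0.04295551] [0.57615309 0.03639138 0.08843471]
```

View pics/s2.png

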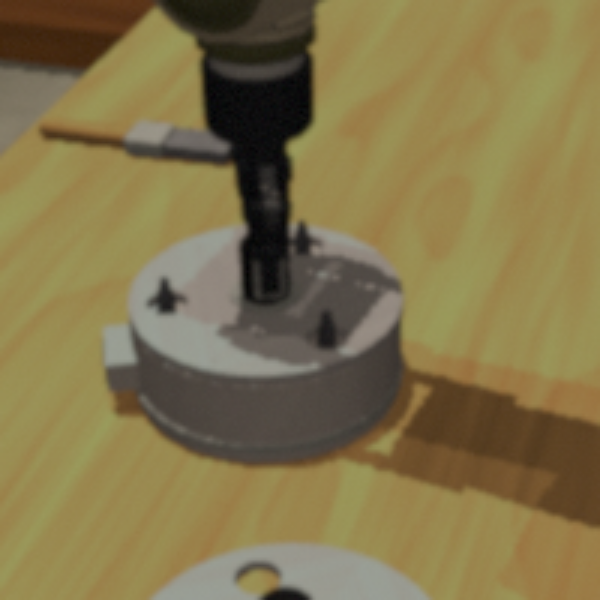

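The cover is seated. Contact came at TCP z = 0.0884, as predicted, and the studs stand through the holes at (166,297), (302,240) and (326,330). I'll release, back off and check.

```bash
python3 - <<'E'
from bench import env, monitor, eyes
from poses import *
import cv2
env.release(); env.movel([*M,.22],.12); env.hold(.5)
s=monitor.sense(); print(s["clock"],s["finger_gap"],s["contact_force"])
b=eyes.grab_frame("side")["frame"][130:330,220:420,::-1]
cv2.imwrite("pics/s3.png",cv2.resize(b,(600,600)))
E
```

```text
10.9333 0.9996633415091316 [ 0.1924712  -0.1431698   0.04951848]
```

View pics/s3.png

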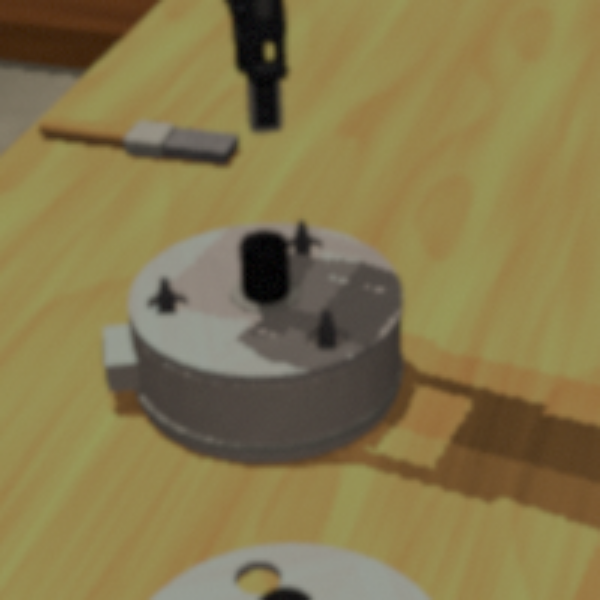

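The cover lies flat on the mill with its knob at (264,268) and the studs through the holes. The gripper is clear.

```bash
python3 -c "
from bench import job
print(job.hand_in())"
```

```text
the job is handed in; nothing more can be done
None
```

The three-hole cover lies flat on the mill with all three studs through its holes and the gripper clear; the four-hole cover was left alone, and the job was handed in at about 11 s on the robot's clock (no verdict was returned).

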